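# Set the slide gate of a bench hopper with a setting block

### The job

Set the slide gate of the media hopper to the long aluminium setting block that is kept in the wooden holder: pull the stiff gate out by its upright handle until the block fits lengthwise between the gate's end plate and the hopper's front with no more than a centimetre and a half to spare, then leave the block lying flat on the gate's blade in that gap, lengthwise along the pull, and let go of it. Leave the other things on the bench where they are.

Things in the scene. Friction and masses are not known exactly. Their poses are not given: they have to be found in the camera images.
- hopper: steel slide-gate housing on legs, round hopper (158 mm across, 343 high) on top; bolted down. Origin on the bench under the hopper's axis; y (level) is the way the gate pulls out, x across, z up. Housing 130 mm wide, its front face at y = 125 mm, top 124 mm above the bench; the round hopper starts 46 mm behind that face
- hopper_face (a point): middle of the housing's front face, at the height of the blade's upper surface (100 mm above the bench); axes as the hopper's
- gate (a joint): how far the gate is pulled out, m: 0 shut, end stop at 0.080. Stiff: sliding friction about 9 N plus a little drag; stays where it is left. The clear gap along y between the housing's front face and the end plate is this value + 0.012 m, so the block's length of 66 mm needs 0.054
- gate_plate (a point): on the gate: foot of the end plate's inner face, on the blade's upper surface and centre line; axes as the hopper's. The flat steel blade, 62 mm wide (x), lies bare from here back to the housing. The end plate stands on its outer end: 62 mm wide, 8 mm thick (outwards), 22 mm high
- gate_handle (a point): grip point of the upright handle, a bar 16 mm wide (x) by 20 mm (y) at the middle of the end plate, from its inner face outwards; it rises to 65 mm above the blade. This point is on the bar's axis, 48 mm above the blade, 17 mm below the bar's top. It can be pinched from above across its 16 mm width
- holder: wooden holder fixed to the bench, a channel open at the top and at both ends: 62 mm long (its x), 56 mm wide (y), floor 6 mm thick, walls 10 mm thick and 41 mm high along both long sides of the block, 36 mm apart, so the block can be got hold of only by its ends. Origin on the bench under its middle
- block: the setting block: plain aluminium, 66 mm long (its x), 30 mm wide (y), 36 mm high (z), about 0.2 kg; lies loose in the holder, lengthwise, its ends 2 mm proud of the holder's ends. Origin at the centre of its underside
- mat: thin black rubber bench mat, 150 (its x) x 120 x 3 mm, fixed, clear of things: a place to put the block down. Origin on the bench under its middle
- short_block: bystander: a shorter aluminium block, 40 x 30 x 36 mm, lying loose on the bench
- file: bystander: flat steel file with a plastic handle, 265 mm long, 24 mm high, lying on the bench (origin on its underside, file along its x)
- bowl: bystander: small ceramic bowl, 90 mm across, 40 mm high
- file_pot: bystander: steel pot of needle files, 76 mm across, 95 mm high, the files to 170 mm
- brush: bystander: hand brush lying on the bench (along its x)
- pliers: bystander: pliers lying flat, 160 mm long, 12 mm high (along their x)
There are look-alikes about, which are no part of the job. Leave any orange or purple look-alike of the block alone.

How it is judged:
By the outcome, as a careful person would: the job done as asked, in the order asked, and still so for the second after the job is handed in, with the robot touching nothing.
It also fails if it takes over 69 s, if anything falls off the work surface, if the arm or the gripper's body presses on something with over 40 N, if the wrist force passes 120 N, or if a joint passes its speed limit or range.

### The arm

A 6-joint arm with a two-finger parallel gripper is mounted at the origin on the work surface. World frame = base frame: x ahead of the robot, y to its left, z up, the work surface at z = 0. Lengths are in m, angles in rad, forces in N, time in s.
With the tool pointing down it reaches from about 0.3 to 0.875 m from the base axis. Payload 6.4 kg.
Tool frame: the origin (TCP) lies midway between the tips of the shut fingers; the grasp point (between the pads) lies 19 mm behind it; z points along the fingers, y is the line along which they close (so a half turn about z gives the same grasp; the last joint's range is limited). The gripper opens to 85 mm and grips with 20 to 120 N. Pads are 22 mm wide; open, the fingers measure 114 mm over their backs; the gripper's body (76 mm by 85 mm) begins 54 mm behind the grasp point. The pads swing forward as they close: fully open they stand 13 mm farther back than shut.
Start: joints at [0.937, 0.181, 1.607, -0, 1.354, -0.206], TCP at [0.239, 0.523, 0.231] pointing down, gripper open.
Joint ranges: [-2.99, 2.99], [-0.89, 2.07], [0.3, 2.58], [-1.14, 4.28], [0, 2.63], [-3.12, 3.12]. Speed limits (rad/s): [2.57, 2.57, 3.01, 3.14, 3.14, 3.14].

### API

Orientations are given as a unit quaternion [w, x, y, z].
In Python, from bench import ctrl gives the robot as it stands. The module is installed in compiled form; this text tells all that it offers.
- The arm moves only by the tool move_arm, never from a script. Its argument "plan" is one flat list of numbers, 6 for each row, row after row: the shift along the world's x, y, z in units of 50 mm (1.0 is 50 mm), then the turn, a rotation vector about the world's x, y, z in rad. A call has 1 to 10 rows; each row is the pose to reach, as a shift and turn from the pose commanded when the call began; what a row does not reach only later rows make up. A row lasts 1/8 s, in which the tool goes at most 62.5 mm and 10.7 degrees, less where a joint would pass 70% of its speed; a pose out of reach is approached as far as the arm can. A call with a gripper value outside its range is refused whole. "grip" is the finger opening in mm, from 0 to 85.4, set as the call begins (left out, the last holds). The fingers move at their own pace and stop on an object; the grip force is fixed at half the most. Time passes only in rows, so rows that repeat a pose let the fingers close. It gives the time, the measured TCP pose, the force, the opening and the grip force at its end, in the units of the state.
- ctrl.get_obs(): the state, without advancing time (a new reading comes with each control period).
- ctrl.camera(name): name is "scene" or "top" or "wrist"; returns a dict with "pixels" (400x640x3 uint8, red, green, blue), "fx", "fy", "cx", "cy" (pixels), "dist_coeffs" ([k1, k2, p1, p2, k3] as OpenCV has them; the pictures are not rectified), "origin" and "attitude" of the camera in the world. Camera axes: x right, y down, z forward; pixel columns grow to the right and rows downward; lengths in m; the calibration is good to about 2 mm. A picture is of the moment at which its call begins. There is no depth.
- ctrl.hand_in(): hands the job in; it is judged then, once.
The state is a dict: "time_s": time; "q": joint angles; "dq": joint speeds; "joint_efforts": joint torques, N m; "eef_pos": TCP position; "eef_rot": TCP orientation; "wrist_force": force on the tool from outside, world axes, zero at the start; "torque": the same for the moment, N m; "opening": opening from 0.0 (shut) to 1.0 (fully open); "grasp_force": force on a finger pad.
Only numpy, scipy, OpenCV 4.12 (cv2) and the standard library are available. Lean on these libraries where they do the work, as an engineer would, in place of code of your own. Each camera call takes 0.05 s, during which the arm holds its last target. There are 200 camera calls.

## Working session

There is one attempt and no reset: what is moved stays moved. The work goes in short steps, Python scripts to look and compute and a tool call to move; the robot and the scene stay as the last step left them, time stands still between calls to the robot, and variables do not carry over. Pictures are saved under pics/ and viewed, at most 10 in all, crops included, and the job is handed in when it is done.

Besides the shell and the picture viewer there is one more tool, called as name(argument=value, ...), one argument or row to a line, values as JSON. move_arm: Moves the arm, as the interface text tells. Its arguments: {"type":"object","properties":{"plan":{"type":"array"},"grip":{"type":"number"}},"required":["plan"]}

```bash
mkdir -p pics
cat > h.py <<'E'
import numpy as np, cv2
from scipy.spatial.transform import Rotation as R
from bench import ctrl
def cam(n):
    c=ctrl.camera(n); c['K']=np.array([[c['fx'],0,c['cx']],[0,c['fy'],c['cy']],[0,0,1.]]); c['D']=np.array(c['dist_coeffs'],float)
    a=np.array(c['attitude'],float)
    c['R']=a if a.shape==(3,3) else R.from_quat([a[1],a[2],a[3],a[0]]).as_matrix()
    return c
def save(c,name): cv2.imwrite('pics/'+name,c['pixels'][:,:,::-1])
def pt(c,u,v,z):
    p=cv2.undistortPoints(np.array([[[u,v]]],float),c['K'],c['D'])[0,0]
    d=c['R']@np.array([p[0],p[1],1]); o=np.array(c['origin']); return o+d*(z-o[2])/d[2]
def px(c,P):
    P=np.atleast_2d(np.array(P,float)); r=c['R'].T
    return cv2.projectPoints(P,cv2.Rodrigues(r)[0],-r@np.array(c['origin']),c['K'],c['D'])[0][:,0]
E
python3 - <<'E'
from h import *
import pickle
for n in ('scene','top'):
    c=cam(n); save(c,n+'0.png'); pickle.dump(c,open(n+'0.pkl','wb')); print(n,c['origin'],c['attitude'],c['fx'])
o=ctrl.get_obs(); print(o)
E
```

```text
scene [1.0799441  0.33331059 0.95230953] [-0.16534035  0.46974203  0.82234396 -0.27523699] 378.1038238868291
top [0.41185636 0.00290242 1.09038981] [-0.02561818  0.71614965 -0.69618874  0.04236309] 367.12231181431247
{'time_s': 0.1, 'q': array([ 9.36686451e-01,  1.81514354e-01,  1.60791007e+00, -5.06765973e-06,
        1.35379293e+00, -2.06304328e-01]), 'dq': array([ 0.0020519 , -0.00211648, -0.00341106,  0.00012246, -0.00059299,
       -0.00061299]), 'joint_efforts': array([ 9.37193690e-04, -4.45877910e+01, -3.52236521e+01, -2.51017482e-04,
        4.08188294e-03, -3.99432201e-05]), 'eef_pos': array([0.23823879, 0.52277469, 0.23044647]), 'eef_rot': array([-3.29139577e-04,  2.12274731e-01,  9.77209690e-01, -7.42689553e-04]), 'wrist_force': array([ 0.86469815, -0.3080034 ,  0.31296094]), 'torque': array([ 0.0123126 , -0.02232   , -0.02742715]), 'grasp_force': 0.0, 'opening': 1.0004358921882601}
```

View pics/scene0.png

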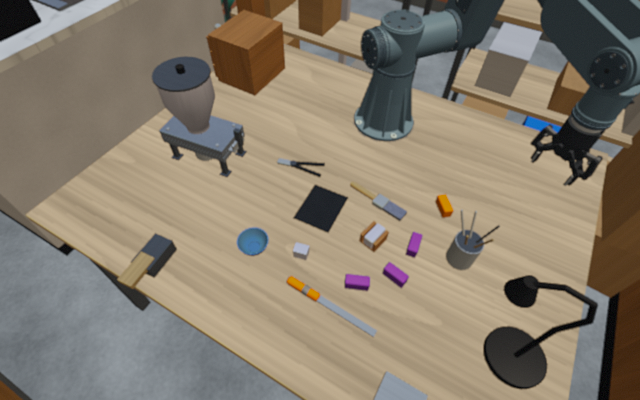

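View pics/top0.png

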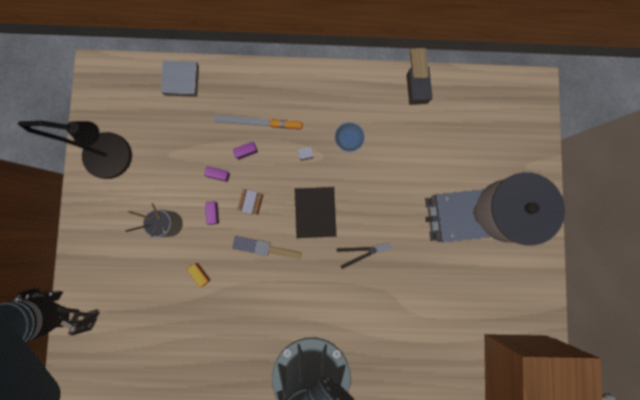

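The silver block in the wooden holder is at scene (374,236) and top (251,201). Its look-alikes are three purple blocks at top (245,150), (217,174) and (211,212), an orange one at (198,274), and the short silver block at (306,153). Only the one in the holder fits the description. The hopper is at top (485,212) with its gate pulling out to image left. I'll confirm with an enlarged crop.

Run:
```python
from h import *
import pickle
t=pickle.load(open('top0.pkl','rb'));s=pickle.load(open('scene0.pkl','rb'))
def crop(c,u,v,w,h,k): return cv2.resize(c['pixels'][v:v+h,u:u+w,::-1],None,fx=k,fy=k,interpolation=cv2.INTER_CUBIC)
a=np.hstack([crop(t,226,181,50,37,8),crop(s,349,217,50,37,8)])
b=np.hstack([crop(t,420,182,80,60,5),crop(s,190,110,80,60,5)])
cv2.imwrite('pics/crop1.png',np.vstack([a,b]))
print(pt(t,251,201,.042),pt(s,374,236,.03), pt(t,530,208,.343))
```

```text
[0.49556823 0.18617433 0.042     ] [0.49760714 0.19105281 0.03      ] [ 0.47377147 -0.44200418  0.343     ]
```

View pics/crop1.png

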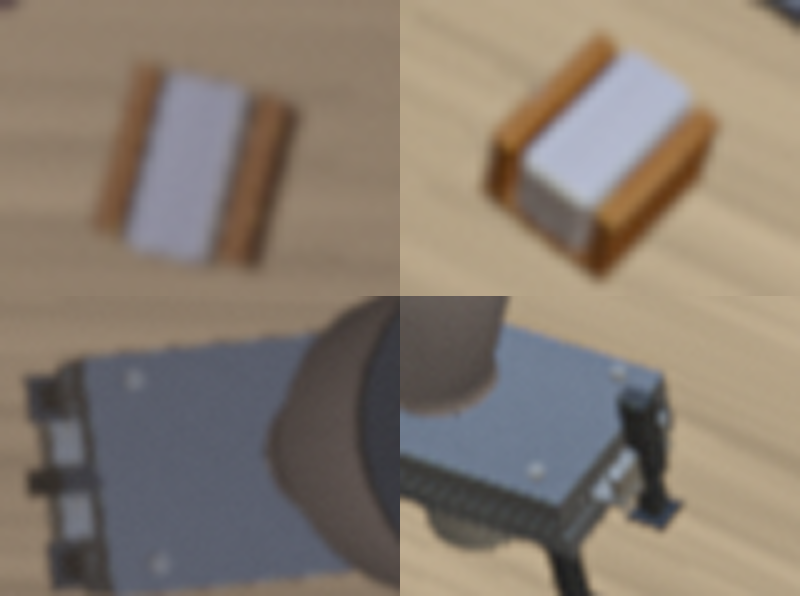

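The crop confirms it: the bare aluminium block lies in the wooden holder with brown walls on both long sides. The gate handle is the dark bar at top (426-437,219).

Run:
```python
from h import *
import pickle
t=pickle.load(open('top0.pkl','rb'));s=pickle.load(open('scene0.pkl','rb'))
f=lambda c,u,v,u0,v0,k,z:pt(c,u0+(u+.5)/k-.5,v0+(v+.5)/k-.5,z)
B=[f(t,*p,226,181,8,.042) for p in((163,72),(250,88),(213,265),(125,248))]
B2=[f(s,*p,349,217,8,.042) for p in((625-400,50),(693-400,100),(590-400,205),(525-400,152))]
for Q in(B,B2):
    Q=np.array(Q)[:,:2]; print('block',Q.mean(0),[np.linalg.norm(Q[i]-Q[(i+1)%4]).round(3) for i in range(4)],Q.round(3).tolist())
H=[f(t,85,64,420,182,5,.124),f(t,110,299,420,182,5,.124)]
H2=[f(s,660-400,375-296,190,110,5,.124),f(s,560-400,500-296,190,110,5,.124)]
for a,b in(H,H2):
    d=a-b; ang=np.degrees(np.arctan2(d[1],d[0])); L=np.linalg.norm(d)
    n=np.array([-d[1],d[0],0])/L
    print('face',a.round(3),b.round(3),'len',L,'xaxis deg',ang)
    m=(a+b)/2
    g=m+n*(.012+.010); print('gap0 handle',g, 'top px',px(t,[[*g[:2],.165],[*g[:2],.1]]),'scene px',px(s,[[*g[:2],.165],[*g[:2],.1]]))
```

```text
block [0.49380256 0.19166886] [np.float64(0.032), np.float64(0.064), np.float64(0.032), np.float64(0.064)] [[0.528, 0.202], [0.523, 0.171], [0.459, 0.181], [0.465, 0.213]]
block [0.49303424 0.18922716] [np.float64(0.031), np.float64(0.06), np.float64(0.03), np.float64(0.059)] [[0.46, 0.18], [0.468, 0.211], [0.526, 0.197], [0.518, 0.168]]
face [ 0.521 -0.32   0.124] [ 0.397 -0.333  0.124] len 0.12494079183085972 xaxis deg 5.965162148771874
gap0 handle [ 0.45664662 -0.30472223  0.124     ] top px [[436.00233152 217.78731021]
 [428.11380434 218.72399104]] scene px [[236.95369197 130.94540713]
 [240.22392704 146.39227683]]
face [ 0.396 -0.341  0.124] [ 0.517 -0.324  0.124] len 0.12253346957197418 xaxis deg -172.13702127212645
gap0 handle [ 0.45937515 -0.35467415  0.124     ] top px [[455.47450084 217.26247488]
 [446.33799997 218.23191884]] scene px [[223.32453955 125.67053403]
 [227.14660031 141.17912913]]
```

move_arm(
  plan=[2.9,-11,1,0,0,-1.03,2.9,-11,1,0,0,-1.03,2.9,-11,1,0,0,-1.03,2.9,-11,1,0,0,-1.03,2.9,-11,1,0,0,-1.03,2.9,-11,1,0,0,-1.03,2.9,-11,1,0,0,-1.03,2.9,-11,1,0,0,-1.03,2.9,-11,1,0,0,-1.03,2.9,-11,1,0,0,-1.03],
  grip=70,
)

```text
time_s: 1.35
eef_pos: [0.384, -0.0304, 0.2815]
eef_rot: [0.0, 0.668, 0.744, -0.0]
wrist_force: [-0.2, 0.3, 0.8]
opening: 0.822
grasp_force: 0.0
```

move_arm(
  plan=[1.5,-5,0,0,0,0,1.5,-5,0,0,0,0,1.5,-5,0,0,0,0,1.5,-5,0,0,0,0,1.5,-5,0,0,0,0,1.5,-5,0,0,0,0,1.5,-5,0,0,0,0],
)

```text
time_s: 2.22
eef_pos: [0.4585, -0.2748, 0.2812]
eef_rot: [-0.0, 0.665, 0.746, 0.0]
wrist_force: [-0.4, -0.0, -0.2]
opening: 0.82
grasp_force: 0.0
```

Run:
```python
from h import *
import pickle
c=cam('wrist'); save(c,'w1.png'); pickle.dump(c,open('w1.pkl','wb')); print(c['origin'])
print(px(c,[[.457,-.306,.165],[.397,-.333,.124],[.521,-.32,.124]]))
```

```text
[ 0.44996226 -0.20257577  0.42372402]
[[309.351451   229.2467608 ]
 [246.48308491 232.56369006]
 [373.08395213 233.71612538]]
```

View pics/w1.png

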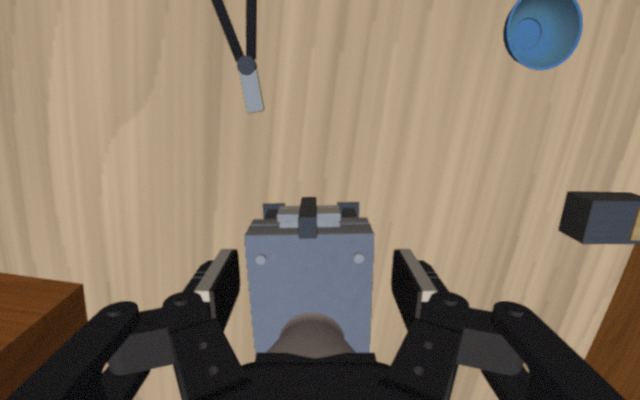

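The handle's top face is at (309,226) and the housing front edge at row 235, which agrees with my estimate to within 3 mm. I'll descend and pinch.

move_arm(
  plan=[0,-0.6,-1,0,0,0,0,-0.6,-2,0,0,0,0,-0.6,-3,0,0,0,0,-0.6,-3,0,0,0,0,-0.6,-3,0,0,0],
)

```text
time_s: 2.9
eef_pos: [0.4596, -0.307, 0.1335]
eef_rot: [0.001, 0.666, 0.746, -0.0]
wrist_force: [-0.2, -1.0, 1.6]
opening: 0.821
grasp_force: 0.0
```

move_arm(
  plan=[0,0,0,0,0,0,0,0,0,0,0,0,0,0,0,0,0,0,0,0,0,0,0,0,0,0,0,0,0,0,0,0,0,0,0,0],
  grip=0,
)

```text
time_s: 3.65
eef_pos: [0.4554, -0.3077, 0.1326]
eef_rot: [-0.002, 0.666, 0.746, -0.003]
wrist_force: [-18.7, 0.6, 14.1]
opening: 0.18
grasp_force: 60.0
```

move_arm(
  plan=[-0.08,0,0,0,0,0,-0.1,0.2,0,0,0,0,-0.13,0.4,0,0,0,0,-0.15,0.6,0,0,0,0,-0.17,0.8,0,0,0,0,-0.19,1,0,0,0,0,-0.22,1.23,0,0,0,0,-0.22,1.23,0,0,0,0,-0.22,1.23,0,0,0,0],
)

```text
time_s: 4.78
eef_pos: [0.4473, -0.247, 0.1326]
eef_rot: [0.001, 0.666, 0.746, -0.001]
wrist_force: [-4.3, -4.7, 6.5]
opening: 0.179
grasp_force: 60.8
```

Run:
```python
from h import *
c=cam('wrist');t=cam('top'); 
a=c['pixels'][150:380,200:440,::-1]; b=t['pixels'][182:242,390:470,::-1]
a=cv2.resize(a,None,fx=1.8,fy=1.8,interpolation=3);b=cv2.resize(b,None,fx=4.5,fy=4.5,interpolation=3)
o=np.zeros((max(a.shape[0],b.shape[0]),a.shape[1]+b.shape[1],3),np.uint8);o[:a.shape[0],:a.shape[1]]=a;o[:b.shape[0],a.shape[1]:]=b
print(o.shape,a.shape); cv2.imwrite('pics/pull.png',o)
```

```text
(414, 792, 3) (414, 432, 3)
```

move_arm(
  plan=[0,0,0,0,0,0,0,0,0,0,0,0,0,0,0,0,0,0,0,0,1,0,0,0,0,0,2,0,0,0,0,0,3,0,0,0,0,0,3,0,0,0,0,0,3,0,0,0],
  grip=60,
)

```text
time_s: 5.88
eef_pos: [0.4473, -0.245, 0.2807]
eef_rot: [-0.0, 0.666, 0.746, 0.0]
wrist_force: [0.0, 0.3, -1.0]
opening: 0.707
grasp_force: 0.0
```

Run:
```python
from h import *
import pickle
c=cam('wrist');pickle.dump(c,open('w2.pkl','wb'))
a=cv2.resize(c['pixels'][120:320,200:440,::-1],None,fx=3,fy=3,interpolation=3);cv2.imwrite('pics/pull2.png',a)
print(px(c,[[.447,-.247,.165],[.447,-.247,.1]]))
```

```text
[[314.68961047 196.6504505 ]
 [314.76184825 178.70496996]]
```

View pics/pull2.png

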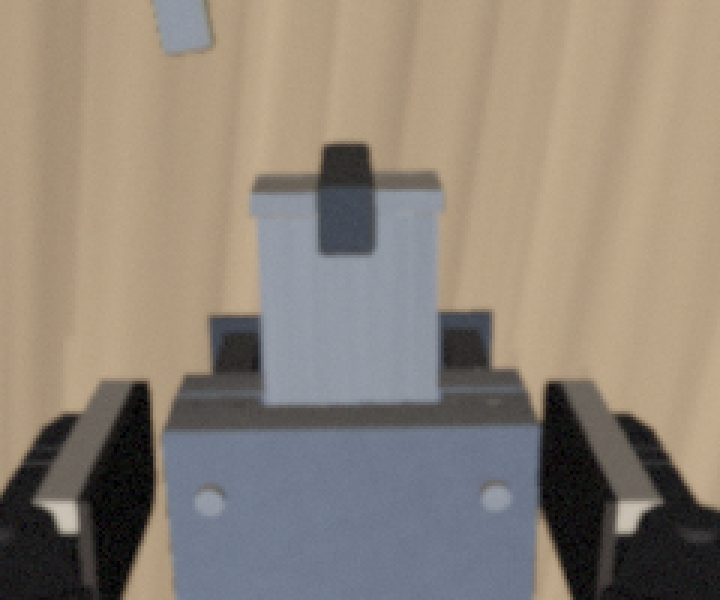

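Run:
```python
from h import *
import pickle
c=pickle.load(open('w2.pkl','rb'))
f=lambda u,v,z:pt(c,200+(u+.5)/3-.5,120+(v+.5)/3-.5,z)
n=np.array([-.113,.9936,0]);x=np.array([.9936,.113,0])
for k,(u,v,z) in dict(face_top=(350,429,.124),face_blade=(350,404,.1),plate_in_top_l=(285,216,.122),plate_in_top_r=(410,214,.122),plate_out_top=(345,193,.122),h_in=(347,254,.165),h_out=(347,185,.165),cornerL=(165,430,.124),cornerR=(537,424,.124),bladeL=(262,380,.1),bladeR=(440,380,.1)).items():
    p=f(u,v,z);print(k,p.round(4),'along',(p@n).round(4),'across',(p@x).round(4))
```

```text
face_top [ 0.4577 -0.3276  0.124 ] along -0.3772 across 0.4178
face_blade [ 0.4581 -0.3301  0.1   ] along -0.3797 across 0.4178
plate_in_top_l [ 0.4289 -0.2566  0.122 ] along -0.3034 across 0.3971
plate_in_top_r [ 0.4681 -0.2515  0.122 ] along -0.3028 across 0.4367
plate_out_top [ 0.4469 -0.247   0.122 ] along -0.296 across 0.4162
h_in [ 0.4483 -0.2535  0.165 ] along -0.3025 across 0.4168
h_out [ 0.4461 -0.2342  0.165 ] along -0.2831 across 0.4168
cornerL [ 0.3957 -0.3351  0.124 ] along -0.3777 across 0.3553
cornerR [ 0.5201 -0.3188  0.124 ] along -0.3756 across 0.4808
bladeL [ 0.4257 -0.3243  0.1   ] along -0.3703 across 0.3863
bladeR [ 0.489  -0.3171  0.1   ] along -0.3703 across 0.4501
```

The gap measures 74–76 mm from the picture and 73.3 mm from the arm's travel. That leaves 7–10 mm to spare, within the limit. On to the block.

move_arm(
  plan=[0.92,8.7,-1,0,0,-0.3,0.92,8.7,-1,0,0,-0.3,0.92,8.7,-1,0,0,-0.3,0.92,8.7,-1,0,0,-0.3,0.92,8.7,-1,0,0,-0.3,0.92,8.7,-1,0,0,-0.3,0.92,8.7,-1,0,0,-0.3,0.92,8.7,-1,0,0,-0.3,0.92,8.7,-1,0,0,-0.3,0.92,8.7,-1,0,0,-0.3],
  grip=85,
)

```text
time_s: 7.18
eef_pos: [0.4934, 0.1884, 0.2308]
eef_rot: [-0.0, 0.771, 0.637, -0.001]
wrist_force: [-0.7, -0.0, 0.3]
opening: 0.996
grasp_force: 0.0
```

Run:
```python
from h import *
import pickle
c=cam('wrist');pickle.dump(c,open('w3.pkl','wb'));save(c,'w3.png')
print(px(c,[[.4935,.1905,.042]]),c['origin'])
```

```text
[[315.14968029 172.83986318]] [0.50690318 0.26004122 0.3731365 ]
```

View pics/w3.png

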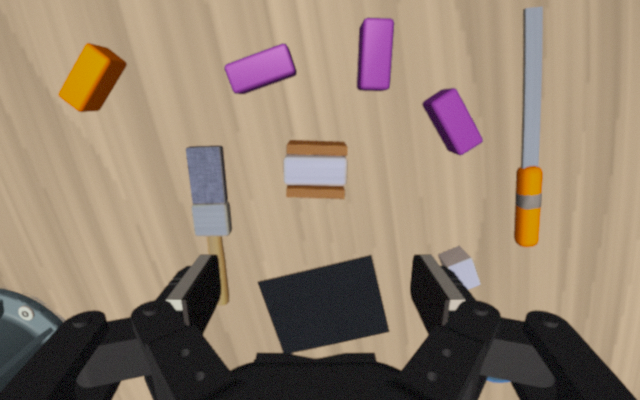

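The silver block's top corners are at (286,156), (346,158), (346,186) and (285,185), with holder walls above and below. The mat's corners are at (260,283), (371,256), (388,330) and (286,353).

Run:
```python
from h import *
import pickle
c=pickle.load(open('w3.pkl','rb'))
Q=np.array([pt(c,*p,.042) for p in((286,156),(346,158),(346,186),(285,185))])
M=np.array([pt(c,*p,.003) for p in((260,283),(371,256),(388,330),(286,353))])
for n,A in(('block',Q),('mat',M)):
    A=A[:,:2];d=A[1]-A[0]+A[2]-A[3];print(n,A.mean(0),np.degrees(np.arctan2(d[1],d[0])),[np.linalg.norm(A[i]-A[(i+1)%4]).round(3) for i in range(4)])
o=ctrl.get_obs();w,x,y,z=o['eef_rot'];print(o['eef_pos'],np.degrees(np.arctan2(2*y*y-1,2*x*y)))
```

```text
block [0.49440359 0.19185281] -12.26043173127143 [np.float64(0.061), np.float64(0.029), np.float64(0.063), np.float64(0.03)]
mat [0.47209653 0.00285469] 4.477956634842908 [np.float64(0.145), np.float64(0.115), np.float64(0.144), np.float64(0.115)]
[0.49360716 0.18828318 0.23105676] -10.830194716242358
```

move_arm(
  plan=[0.02,0.07,-1,0,0,-0.02,0.02,0.07,-2,0,0,-0.02,0.02,0.07,-3,0,0,-0.02,0.02,0.07,-3.5,0,0,-0.02,0.02,0.07,-4,0,0,-0.02,0.02,0.07,-4.5,0,0,-0.02,0.02,0.07,-4.5,0,0,-0.02],
)

```text
time_s: 8.1
eef_pos: [0.4931, 0.1916, 0.0048]
eef_rot: [-0.001, 0.777, 0.629, -0.002]
wrist_force: [-0.3, -0.6, 0.3]
opening: 0.996
grasp_force: 0.0
```

move_arm(
  plan=[0,0,0,0,0,0,0,0,0,0,0,0,0,0,0,0,0,0,0,0,0,0,0,0,0,0,0,0,0,0],
  grip=45,
)

```text
time_s: 8.72
eef_pos: [0.4959, 0.1931, 0.0078]
eef_rot: [0.001, 0.776, 0.63, 0.001]
wrist_force: [0.1, -2.3, 6.8]
opening: 0.766
grasp_force: 68.0
```

move_arm(
  plan=[0,0,0.5,0,0,0,0,0,1.3,0,0,0,0,0,2.2,0,0,0,-0.47,-3.8,3,0,0,-1.24,-0.47,-3.8,3,0,0,-1.24,-0.47,-3.8,3,0,0,-1.24,-0.47,-3.8,3,0,0,-1.24,-0.47,-3.8,3,0,0,-1.24,-0.47,-3.8,3,0,0,-1.24,-0.47,-3.8,3,0,0,-1.24],
)

```text
time_s: 9.98
eef_pos: [0.4706, 0.0033, 0.1562]
eef_rot: [-0.0, 0.998, 0.059, -0.0]
wrist_force: [0.3, 0.2, -2.6]
opening: 0.764
grasp_force: 67.7
```

move_arm(
  plan=[0,0,0,0,0,0,0,0,0,0,0,0,0,0,0,0,0,0],
)

```text
time_s: 10.35
eef_pos: [0.471, 0.0033, 0.1562]
eef_rot: [-0.0, 0.998, 0.063, -0.0]
wrist_force: [-0.1, 0.6, -2.8]
opening: 0.765
grasp_force: 67.7
```

move_arm(
  plan=[0,0,-1,0,0,0,0,0,-2,0,0,0,0,0,-2.6,0,0,0,0,0,-2.9,0,0,0,0,0,-3,0,0,0,0,0,-3.03,0,0,0,0,0,-3.03,0,0,0],
)

```text
time_s: 11.22
eef_pos: [0.472, 0.003, 0.0058]
eef_rot: [0.0, 0.998, 0.062, 0.001]
wrist_force: [0.1, -0.0, -2.2]
opening: 0.76
grasp_force: 67.6
```

move_arm(
  plan=[0,0,0,0,0,0,0,0,0,0,0,0,0,0,0,0,0,0,0,0,0,0,0,0,0,0,1,0,0,0,0,0,2,0,0,0,0,0,2,0,0,0],
  grip=85,
)

```text
time_s: 12.1
eef_pos: [0.4743, 0.0025, 0.1088]
eef_rot: [0.001, 0.998, 0.062, 0.004]
wrist_force: [0.2, -1.0, 0.4]
opening: 0.995
grasp_force: 0.0
```

move_arm(
  plan=[0,0,1.5,0,0,1.57,0,0,1.5,0,0,1.57,0,0,1.5,0,0,1.57,0,0,1.5,0,0,1.57,0,0,1.5,0,0,1.57,0,0,1.5,0,0,1.57,0,0,1.5,0,0,1.57,0,0,1.5,0,0,1.57,0,0,1.5,0,0,1.57,0,0,1.5,0,0,1.57],
  grip=70,
)

```text
time_s: 13.35
eef_pos: [0.4704, 0.0033, 0.1786]
eef_rot: [-0.001, 0.663, 0.749, -0.0]
wrist_force: [0.9, -0.4, 0.7]
opening: 0.822
grasp_force: 0.0
```

Run:
```python
from h import *
import pickle
c=cam('wrist');pickle.dump(c,open('w4.pkl','wb'))
cv2.imwrite('pics/w4.png',cv2.resize(c['pixels'][60:310,170:470,::-1],None,fx=2.4,fy=2.4,interpolation=3))
o=ctrl.get_obs();w,x,y,z=o['eef_rot'];print(o['eef_pos'],np.degrees(np.arctan2(2*y*y-1,2*x*y)),px(c,[[.471,.0033,.039]]))
```

```text
[0.470514   0.0033418  0.17882692] 6.956407429250125 [[316.23619032 187.11417435]]
```

View pics/w4.png

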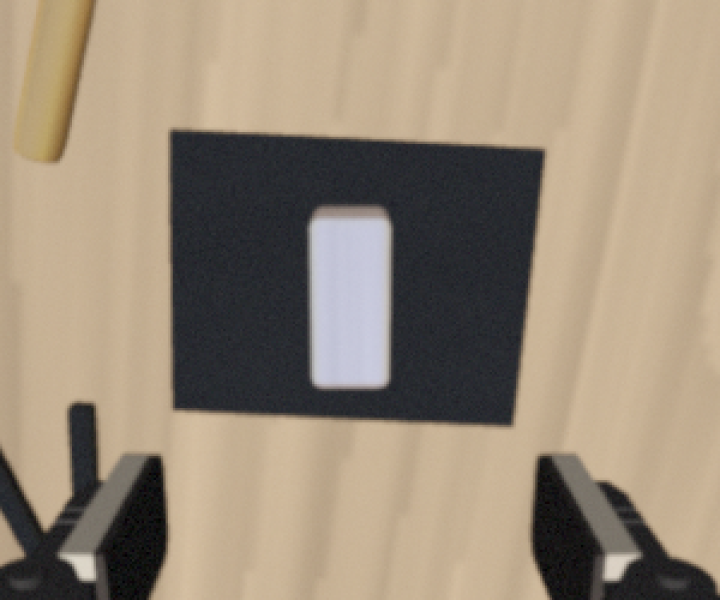

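The block lies flat on the mat, aligned with the tool, with its top face centred at about px (316,186), where I predicted it. I'll regrasp it across its width.

move_arm(
  plan=[0,0.02,-1,0,0,0,0,0.02,-2,0,0,0,0,0.02,-3,0,0,0,0,0.02,-3.35,0,0,0,0,0.02,-3.35,0,0,0],
)

```text
time_s: 14.02
eef_pos: [0.4692, 0.0046, 0.0105]
eef_rot: [-0.002, 0.663, 0.749, -0.001]
wrist_force: [-0.4, -0.2, -0.1]
opening: 0.818
grasp_force: 0.0
```

move_arm(
  plan=[0,0,0,0,0,0,0,0,0,0,0,0,0,0,0,0,0,0,0,0,0,0,0,0,0,0,0,0,0,0,0,0,0,0,0,0],
  grip=10,
)

```text
time_s: 14.78
eef_pos: [0.4722, 0.0039, 0.0137]
eef_rot: [0.001, 0.662, 0.749, 0.001]
wrist_force: [-0.2, -0.4, 6.7]
opening: 0.339
grasp_force: 60.5
```

move_arm(
  plan=[0,0,0.7,0,0,0,0,0,1.7,0,0,0,0,0,2.7,0,0,0,0,0,3.7,0,0,0,0,0,4.6,0,0,0,0,0,4.6,0,0,0,0,0,4.6,0,0,0],
)

```text
time_s: 15.65
eef_pos: [0.4703, 0.0044, 0.2414]
eef_rot: [-0.0, 0.662, 0.749, -0.0]
wrist_force: [0.0, 0.2, -3.2]
opening: 0.336
grasp_force: 60.4
```

move_arm(
  plan=[-0.35,-5.9,0,0,0,0,-0.35,-5.9,0,0,0,0,-0.35,-5.9,0,0,0,0,-0.35,-5.9,0,0,0,0,-0.35,-5.9,0,0,0,0,-0.35,-5.9,0,0,0,0,-0.35,-5.9,0,0,0,0,-0.35,-5.9,0,0,0,0,-0.35,-5.9,0,0,0,0],
)

```text
time_s: 16.77
eef_pos: [0.4538, -0.2896, 0.2421]
eef_rot: [-0.0, 0.662, 0.75, 0.0]
wrist_force: [-0.5, -0.2, -1.7]
opening: 0.336
grasp_force: 60.2
```

Run:
```python
from h import *
import pickle
c=cam('wrist');pickle.dump(c,open('w5.pkl','wb'))
cv2.imwrite('pics/w5.png',cv2.resize(c['pixels'][130:380,200:440,::-1],None,fx=2.4,fy=2.4,interpolation=3))
o=ctrl.get_obs();w,x,y,z=o['eef_rot'];print(o['eef_pos'],np.degrees(np.arctan2(2*y*y-1,2*x*y)))
```

```text
[ 0.45379769 -0.28983941  0.24234128] 7.131118968226806
```

View pics/w5.png

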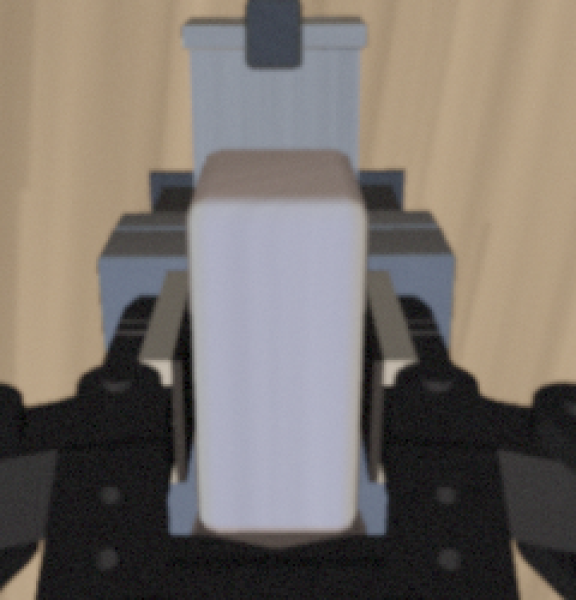

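The block is held level above the blade, with its top face at crop rows 202–530. The end plate's inner top edge is at row 46 and the housing front edge at row 254.

Run:
```python
from h import *
import pickle
c=pickle.load(open('w5.pkl','rb'))
f=lambda u,v,z:pt(c,200+(u+.5)/2.4-.5,130+(v+.5)/2.4-.5,z)
a=np.radians(7.1);n=np.array([-np.sin(a),np.cos(a),0]);x=np.array([np.cos(a),np.sin(a),0])
zt=.2423-.0107+.036
for k,(u,v,z) in dict(face_L=(100,256,.124),face_R=(453,254,.124),plate_in_L=(215,47,.122),plate_in_R=(330,45,.122),h_in=(274,68,.165),bladeL=(194,120,.1),bladeR=(361,120,.1),b_far=(278,200,zt),b_near=(278,531,zt),b_L=(192,300,zt),b_R=(364,300,zt),b_farbot=(278,152,zt-.036)).items():
    p=f(u,v,z);print(k,p.round(4),'along',(p@n).round(4),'across',(p@x).round(4))
p=ctrl.get_obs()['eef_pos'];print(p@n,p@x)
```

```text
face_L [ 0.3954 -0.3355  0.124 ] along -0.3818 across 0.3509
face_R [ 0.5208 -0.3191  0.124 ] along -0.381 across 0.4774
plate_in_L [ 0.4286 -0.2564  0.122 ] along -0.3074 across 0.3937
plate_in_R [ 0.4666 -0.251   0.122 ] along -0.3067 across 0.432
h_in [ 0.4483 -0.2538  0.165 ] along -0.3073 across 0.4135
bladeL [ 0.4224 -0.2875  0.1   ] along -0.3375 across 0.3836
bladeR [ 0.4838 -0.2799  0.1   ] along -0.3375 across 0.4455
b_far [ 0.4497 -0.2574  0.2676] along -0.311 across 0.4144
b_near [ 0.4576 -0.3208  0.2676] along -0.3749 across 0.4145
b_L [ 0.4379 -0.2763  0.2676] along -0.3283 across 0.4004
b_R [ 0.4658 -0.2728  0.2676] along -0.3283 across 0.4285
b_farbot [ 0.45   -0.2596  0.2316] along -0.3132 across 0.4145
-0.34370696634814174 0.41449336270341447
```

move_arm(
  plan=[0,-0.02,-0.7,0,0,0,0,-0.02,-1.3,0,0,0,0,-0.02,-1.8,0,0,0,0,-0.02,-2.2,0,0,0,0,-0.02,-2.45,0,0,0,0,-0.02,-2.55,0,0,0,0,-0.02,-2.55,0,0,0,0,-0.02,-2.55,0,0,0],
)

```text
time_s: 17.82
eef_pos: [0.454, -0.2922, 0.1157]
eef_rot: [0.001, 0.662, 0.749, -0.0]
wrist_force: [-0.0, 0.5, -2.4]
opening: 0.342
grasp_force: 60.3
```

Run:
```python
from h import *
for _ in range(4):
    c=cam('wrist');o=ctrl.get_obs();print(o['eef_pos'].round(4),o['wrist_force'].round(1))
cv2.imwrite('pics/w6.png',cv2.resize(c['pixels'][130:380,200:440,::-1],None,fx=2.4,fy=2.4,interpolation=3))
```

```text
[ 0.454  -0.2922  0.1157] [-0.4  0.2 -1.7]
[ 0.4539 -0.2922  0.1156] [ 0.6 -0.5 -3.2]
[ 0.4539 -0.2921  0.1154] [ 0.4 -1.4 -2.9]
[ 0.4538 -0.292   0.1153] [-0.6  0.4 -2.3]
```

View pics/w6.png

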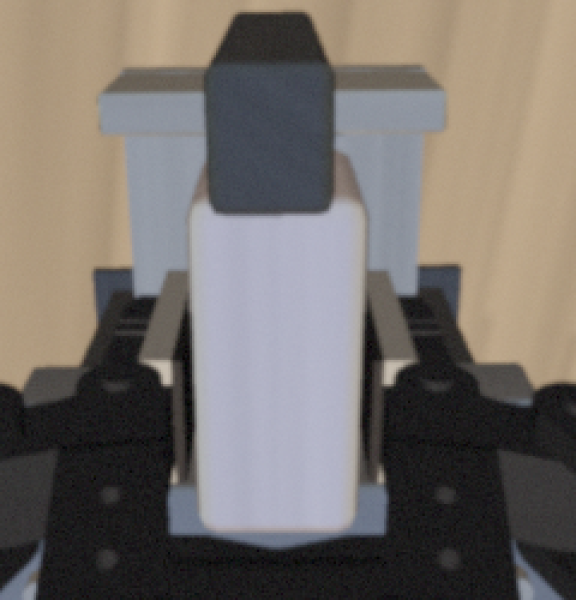

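The block is in the gap about 4 mm above the blade. There is no contact force yet.

move_arm(
  plan=[0,0,-0.03,0,0,0,0,0,-0.06,0,0,0,0,0,-0.08,0,0,0,0,0,-0.09,0,0,0,0,0,-0.09,0,0,0],
)

```text
time_s: 18.65
eef_pos: [0.4536, -0.2918, 0.1107]
eef_rot: [0.0, 0.662, 0.749, -0.0]
wrist_force: [-2.4, 2.0, 4.0]
opening: 0.336
grasp_force: 60.9
```

move_arm(
  plan=[0,0,0,0,0,0,0,0,0,0,0,0,0,0,0,0,0,0,0,0,0,0,0,0,0,0,0.4,0,0,0,0,0,1,0,0,0,0,0,2,0,0,0,0,0,3,0,0,0,0,0,3.6,0,0,0,0,0,3.6,0,0,0],
  grip=55,
)

```text
time_s: 19.9
eef_pos: [0.4547, -0.2929, 0.2933]
eef_rot: [0.003, 0.662, 0.749, -0.0]
wrist_force: [-0.2, -0.5, -0.4]
opening: 0.644
grasp_force: 0.0
```

move_arm(
  plan=[0,1,0,0,0,0,0,1,0,0,0,0,0,1,0,0,0,0],
)

```text
time_s: 20.27
eef_pos: [0.4533, -0.2416, 0.2891]
eef_rot: [-0.001, 0.662, 0.749, -0.0]
wrist_force: [-0.2, -1.2, 0.8]
opening: 0.647
grasp_force: 0.0
```

Run:
```python
from h import *
import pickle
c=cam('wrist');pickle.dump(c,open('w7.pkl','wb'))
cv2.imwrite('pics/w7.png',cv2.resize(c['pixels'][130:330,200:440,::-1],None,fx=3,fy=3,interpolation=3))
```

```text
(no output)
```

View pics/w7.png

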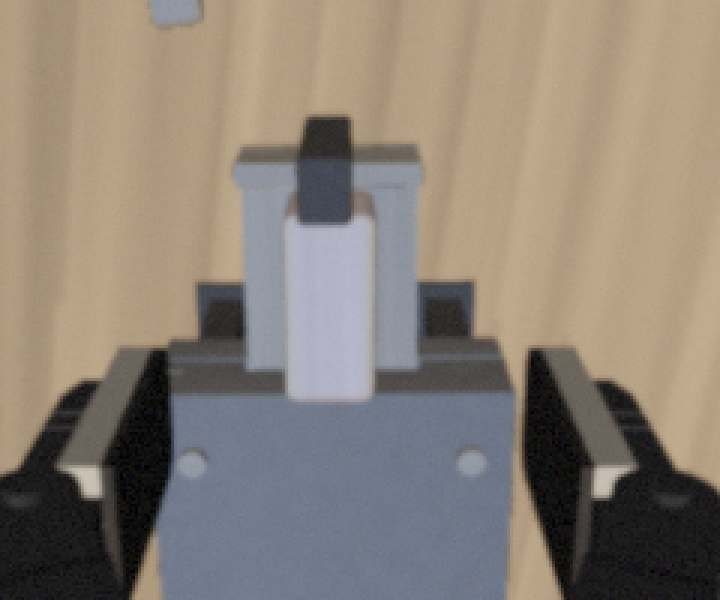

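The block lies flat and straight on the blade between the housing and the end plate. Its top face spans rows 218–401 and the gripper is clear. I'll check the gap once more and hand in.

Run:
```python
from h import *
import pickle
c=pickle.load(open('w7.pkl','rb'))
f=lambda u,v,z:pt(c,200+(u+.5)/3-.5,130+(v+.5)/3-.5,z)
n=np.array([-.1236,.9923,0])
g={k:f(*p)@n for k,p in dict(face=(345,393,.124),plate=(390,187,.122),bn=(330,401,.136),bf=(330,213,.136)).items()};print(g)
if .066<g['plate']-g['face']<.081 and g['face']<g['bn']<g['bf']<g['plate']: print(ctrl.hand_in())
```

```text
{'face': np.float64(-0.3811613528119312), 'plate': np.float64(-0.3079311755455178), 'bn': np.float64(-0.37794834321985143), 'bf': np.float64(-0.31252803247176175)}
the job is handed in; nothing more can be done
None
```

The job is handed in: the gate is pulled out to a gap of about 73 mm, leaving about 7 mm to spare, and the 66 mm block lies flat on the blade, lengthwise in that gap, released with the gripper clear.

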